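# Click a fresh reagent cartridge into the analyser's loading module

## Task

Take the fresh reagent cartridge (blue cap) and lower it upright into the well of the white loading module until it stands on the orange spring cradle, and let go of it there with the cradle still up. Then press straight down on its cap, gently, until the cradle snaps over centre and stays down with the cartridge in it, and let go; the cradle is delicate, so never load the module with more than 20 N. Leave the spent cartridge (yellow cap) and everything else where it stands.

Things in the scene. Friction and masses are not known exactly. Their poses are not given: they have to be found in the camera images.
- fresh_center (a point): centre (half-way up, 38 mm above the underside) of the fresh reagent cartridge: white, blue cap and blue band, 76 mm tall, about 150 g; z up. Up to 34 mm high it is 36 mm along its x and 56 mm along its y; above that shoulder 36 mm along x and 40 mm along y, up to the flat cap top
- fresh: the same cartridge; origin at the centre of its underside, same axes. Its lowest 6 mm are a foot 2.5 mm narrower on every side. It may go into the well either way round
- spent_center (a point): centre of the spent cartridge: same shape and size, yellow cap and band; stays where it is
- bay: the white loading module, fixed to the table: 170 mm along its x, 220 mm along its y, 65 mm tall, flat top; origin at the centre of its underside. A rectangular well open at the top lies at its centre, 39 mm along x and 59 mm along y. Cradle and claws ride on a carriage with slack: a push of 2 to 4 N first slides them down together, an unknown 0 to 11 mm, before the cradle is pressed
- well_rim (a point): centre of the well's mouth, level with the module's flat top; axes as the module (x across the well's narrow side, y along its wide side, z up). Two orange claws at the well's +y and -y ends lean outward, standing up to 25 mm above the module's top; they fold in over the cartridge's shoulders as the cradle goes down
- cradle (a joint): orange spring plate in the well; value: m pressed down, 0 up to 0.0075 at a hard stop. It resists with 2 N at first, rising to a peak after 2 mm (with the cartridge in it a push of about 10 N passes it), then ever less; past 6.4 mm it pulls itself down and stays. Let go sooner, it springs back. Its height is not reported: when up, it lies 11 to 29 mm below the rim.
- bottle: amber bottle, 60 mm wide, 150 mm tall; origin at its underside
- jar: jar with red lid, 64 mm wide, 80 mm tall; origin at its underside
- beaker: glass beaker, 72 mm wide, 95 mm tall; origin at its underside
- tape: roll of green tape, 90 mm wide, 20 mm tall; origin at its underside
- swab_box: open red box, 90 x 130 x 50 mm; origin at its underside
- tube_rack: blue tube rack with black-capped tubes, 90 x 150 mm, 103 mm tall; origin at its underside
Mind the look-alikes: they are no part of the job. Leave any green or red look-alike of the fresh alone.

How it is judged:
By the outcome, as a careful person would: the job done as asked, in the order asked, and still so for the second after the job is handed in, with the robot touching nothing.
It also fails if it takes over 58 s, if anything falls off the work surface, if the arm or the gripper's body presses on something with over 40 N, if the wrist force passes 120 N, or if a joint passes its speed limit or range.

## Robot

A 7-joint arm with a two-finger parallel gripper is mounted at the origin on the work surface. World frame = base frame: x ahead of the robot, y to its left, z up, the work surface at z = 0. Lengths are in m, angles in rad, forces in N, time in s.
With the tool pointing down it reaches from about 0.425 to 0.925 m from the base axis. Payload 6.8 kg.
Tool frame: the origin (TCP) lies on the mounting face of the last link; the fingertips stand 173 mm ahead of it and the grasp point (between the pads) lies 155 mm ahead of it (grip_point_offset is the distance from the TCP to the grasp point, in m); x points along the fingers, z is the direction in which the jaws open and shut, and the axes are right-handed (so a half turn about x gives the same grasp; the last joint's range is limited). The gripper opens to 85 mm and grips with 20 to 120 N. Pads are 22 mm wide; open, the fingers measure 114 mm over their backs; the gripper's body (76 mm by 85 mm) begins 54 mm behind the grasp point. The pads swing forward as they close: fully open they stand 13 mm farther back than shut.
Start: joints at [-1.313, 0.477, 0.022, 1.555, -0.011, 1.109, -0.083], TCP at [0.241, 0.63, 0.405] pointing down, gripper open.
Joint ranges: [-2.96, 2.96], [-0.34, 2.1], [-1.41, 1.46], [0.24, 2.44], [-1.37, 4.51], [0.17, 1.92], [-2.96, 2.96]. Speed limits (rad/s): [2.39, 2.39, 3.14, 3.14, 3.14, 3.14, 3.14].

## Interface

Orientations are given as a rotation vector (axis times angle).
In Python, from bench import * gives the robot as it stands. The module is installed in compiled form; this text tells all that it offers.
- The arm moves only by the tool servo_tool, never from a script. Its argument "motion" is a list of rows, each a list of 5 numbers: the shift along the tool's x, y, z in m, then the turn about the tool's x in degrees, then the gripper command: -1 is fully open, 1 is shut, values between are in proportion. In form: [[dx, dy, dz, turn, fingers], ...]. A call has 1 to 8 rows; each row is the pose to reach, as a shift and turn from the pose measured when the call began, along the tool's axes at that moment; what a row does not reach only later rows make up. A row lasts 1/10 s, in which the tool goes at most 50 mm and 8.59 degrees, less where a joint would pass 70% of its speed; a pose out of reach is approached as far as the arm can. A call with a gripper value outside its range is refused whole. The fingers move at their own pace and stop on an object; "force" is the grip in N (left out, the last holds). Time passes only in rows, so rows that repeat a pose let the fingers close. It gives the time, the measured TCP pose, the force and the opening at its end, in the units of the state.
- get_obs(): the state, without advancing time (a new reading comes with each control period).
- grab_frame(name): name is "scene" or "side" or "wrist"; returns the picture (480x640x3 uint8, red, green, blue); there is no depth.
- camera_params(name): a dict with "mtx" (3x3 intrinsics, pixels), "world_to_cam" (4x4, takes a point from world to camera coordinates); the wrist camera has in their place "T_tool_cam" (4x4, takes a point from camera to tool coordinates, whose origin is the TCP and whose axes are the tool frame's). Camera axes: x right, y down, z forward; pixel columns grow to the right and rows downward; lengths in m; the calibration is good to about 2 mm. A picture is of the moment at which its call begins: read the wrist's pose just before it. camera_params takes no time and is no camera call.
- hand_in(): hands the job in, once; it reports no verdict.
The state is a dict: "clock": time; "joints": joint angles; "qvel": joint speeds; "tau": joint torques, N m; "tcp_pos": TCP position; "orientation": TCP orientation; "contact_force": force on the tool from outside, world axes, zero at the start; "moment": the same for the moment, N m; "grip_width": finger opening in m.
Only numpy, scipy, OpenCV 4.12 (cv2) and the standard library are available. Lean on these libraries where they do the work, as an engineer would, in place of code of your own. Each camera call takes 0.05 s, during which the arm holds its last target. There are 200 camera calls.

## Working session

There is one attempt and no reset: what is moved stays moved. The work goes in short steps, Python scripts to look and compute and a tool call to move; the robot and the scene stay as the last step left them, time stands still between calls to the robot, and variables do not carry over. Pictures are saved under pics/ and viewed, about 8 in all and at most 12, crops included, and the job is handed in when it is done.

Besides the shell and the picture viewer there is one more tool, called after "Request:" by a JSON object that holds its "name" and its "arguments", one argument or row to a line. servo_tool: Moves the arm, as the interface text tells. Its arguments: {"type":"object","properties":{"motion":{"type":"array","items":{"type":"array","items":{"type":"number"}}},"force":{"type":"number"}},"required":["motion"]}

```bash
mkdir -p pics; python3 - <<'E'
from bench import *
import cv2
o=get_obs();print(o)
for n in("scene","side","wrist"):
    f=grab_frame(n);cv2.imwrite(f"pics/{n}0.png",f[:,:,::-1]);print(n,camera_params(n))
E
```

```text
{'clock': 0.0, 'joints': array([-1.31313104,  0.47777929,  0.02234076,  1.55643715, -0.01152092,
        1.1092951 , -0.08309601]), 'qvel': array([ 1.08438943e-03,  9.49296451e-07, -3.95957880e-05, -2.38995784e-03,
        5.47757714e-05,  9.61048313e-04,  1.48780074e-03]), 'tau': array([-1.79776898e-04, -5.96438384e+01,  1.60792217e+00, -2.81205618e+01,
        1.24479129e-02,  9.32816503e-03, -1.15553732e-05]), 'tcp_pos': array([0.24131508, 0.63009798, 0.40374544]), 'orientation': array([-0.93680034,  1.36176405,  0.93497233]), 'contact_force': array([-0.65371339,  0.21398801,  0.31104014]), 'moment': array([-0.00946354, -0.02152095, -0.04617529]), 'grip_width': 0.08550271978417126}
scene {'mtx': array([[550.38083253,   0.        , 328.60802193],
       [  0.        , 550.38083253, 237.61491717],
       [  0.        ,   0.        ,   1.        ]]), 'world_to_cam': array([[-0.11844992,  0.99290668,  0.01029266,  0.07539379],
       [ 0.53634774,  0.07270072, -0.8408601 , -0.22835232],
       [-0.8356439 , -0.09407936, -0.54115465,  1.74031878],
       [ 0.        ,  0.        ,  0. 
[... 279 characters left out ...]
0.02300659, -0.6510219 , -0.75871021,  0.07714139],
       [ 0.0447954 ,  0.75747758, -0.65132257,  1.36306825],
       [ 0.        ,  0.        ,  0.        ,  1.        ]])}
wrist {'mtx': array([[351.71248424,   0.        , 311.80638887],
       [  0.        , 351.71248424, 236.48012781],
       [  0.        ,   0.        ,   1.        ]]), 'T_tool_cam': array([[-8.00886894e-04, -2.59602282e-01,  9.65715286e-01,
         3.06911672e-02],
       [ 8.57823524e-04, -9.65715419e-01, -2.59601606e-01,
         6.59286065e-02],
       [ 9.99999311e-01,  6.20501766e-04,  9.96121766e-04,
        -9.19503331e-05],
       [ 0.00000000e+00,  0.00000000e+00,  0.00000000e+00,
         1.00000000e+00]])}
```

View pics/scene0.png

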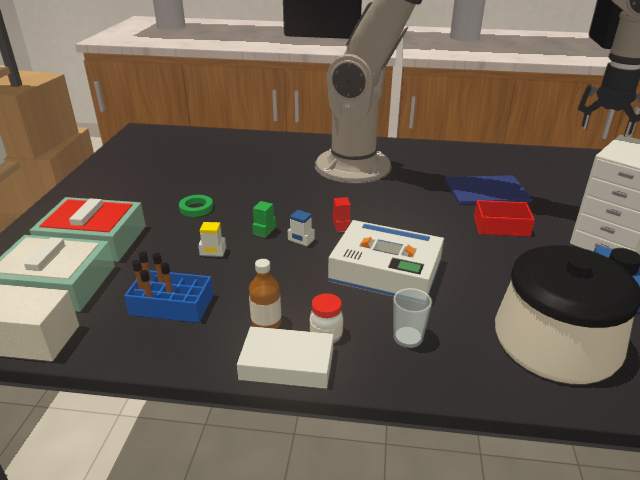

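View pics/side0.png

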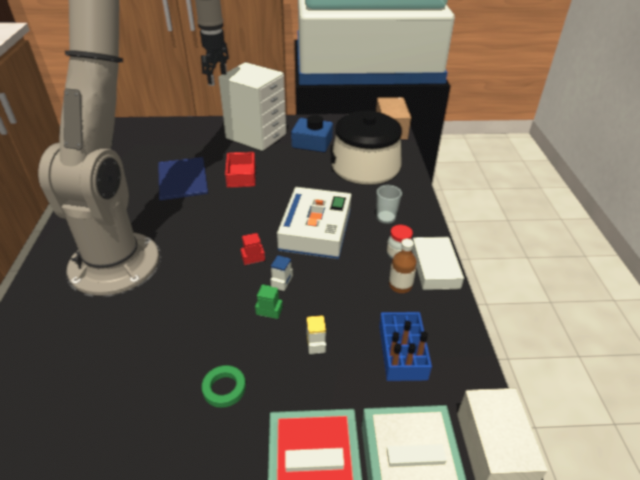

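The scene view has the fresh cartridge (blue cap) at about (301,228), spent at (212,240), and the module at (387,258) with orange claws at (366,242) and (409,251). The side view has fresh at (282,272) and the module at (315,220).

```bash
cat > h.py <<'E'
from bench import *
import cv2, numpy as np
from scipy.spatial.transform import Rotation as R
def cam(n,o=None):
    p=camera_params(n)
    if n=="wrist":
        T=np.eye(4);T[:3,:3]=R.from_rotvec(o['orientation']).as_matrix();T[:3,3]=o['tcp_pos']
        return p['mtx'],T@p['T_tool_cam']
    return p['mtx'],np.linalg.inv(p['world_to_cam'])
def onplane(c,uv,z):
    K,T=c;uv=np.atleast_2d(uv).astype(float)
    d=np.c_[(uv-K[:2,2])/np.diag(K)[:2],np.ones(len(uv))]@T[:3,:3].T
    return T[:3,3]+d*((z-T[2,3])/d[:,2])[:,None]
def mask(f,col):
    h=cv2.cvtColor(f,cv2.COLOR_RGB2HSV)
    lo,hi={'blue':((100,110,40),(125,255,255)),'orange':((6,150,120),(20,255,255)),'yellow':((22,130,100),(35,255,255))}[col]
    return cv2.inRange(h,lo,hi)
def blobs(m,amin=30):
    n,l,s,c=cv2.connectedComponentsWithStats(m)
    return [(tuple(int(v) for v in s[i]),c[i].round(1)) for i in range(1,n) if s[i][4]>=amin]
E
python3 - <<'E'
from h import *
o=get_obs();print(R.from_rotvec(o['orientation']).as_matrix().round(3))
for n,pts in(("scene",[((301,216),.076),((387,258),.065),((366,242),.065),((409,251),.065),((212,229),.076)]),("side",[((282,263),.076),((315,220),.065),((319,203),.065),((314,218),.065),((316,324),.076)])):
    f=cv2.imread(f"pics/{n}0.png")[:,:,::-1]
    for c in('blue','orange'): print(n,c,blobs(mask(f,c),15))
    for uv,z in pts: print(uv,onplane(cam(n),uv,z).round(3))
E
```

```text
[[-0.    -0.934  0.358]
 [-0.001  0.358  0.934]
 [-1.    -0.    -0.001]]
scene blue [((447, 176, 85, 26, 488), array([493.7, 183.3])), ((452, 189, 56, 15, 351), array([472.9, 196.4])), ((290, 210, 21, 13, 180), array([300.2, 215.9])), ((363, 225, 67, 16, 229), array([396.1, 232.2])), ((293, 234, 9, 6, 32), array([296.9, 236.9])), ((594, 246, 18, 12, 134), array([603.1, 250.9])), ((632, 266, 8, 21, 74), array([637. , 276.5])), ((124, 270, 89, 53, 3193), array([171.7, 297.9])), ((375, 290, 19, 5, 27), array([384.3, 292.2]))]
scene orange [((106, 63, 21, 39, 253), array([116.1,  80.4])), ((184, 65, 15, 61, 199), array([190.5,  96.9])), ((270, 65, 12, 3, 21), array([275.1,  66.2])), ((202, 66, 23, 44, 508), array([213.2,  81.4])), ((140, 69, 27, 55, 519), array([154.9, 101.2])), ((228, 68, 16, 61, 438), array([234.8, 103.3])), ((251, 69, 2, 17, 28), array([251.4,  76.6])), ((254, 69, 3, 14, 26), array([255.3,  74.7])), ((240, 69, 24, 61, 654), array([253.1, 104.7])), ((265, 69, 6, 23, 65), array([267.7,  79.6])), ((285, 68, 12, 64, 279), array([290.7, 105.1])), ((164, 70, 6, 14, 35), arr
[... 1959 characters left out ...]
0.56  0.17  0.065]]
(212, 229) [[ 0.546 -0.282  0.076]]
side blue [((298, 71, 148, 15, 1572), array([370.8,  79. ])), ((291, 118, 42, 34, 1021), array([311.2, 135.4])), ((159, 158, 48, 42, 1668), array([181.7, 178.2])), ((285, 195, 15, 31, 111), array([291.9, 210.4])), ((271, 256, 20, 14, 178), array([280.5, 262. ])), ((379, 311, 53, 70, 2456), array([404. , 346.3]))]
side orange [((316, 200, 6, 4, 18), array([318.7, 201.7])), ((309, 213, 12, 12, 94), array([313.9, 218.2])), ((394, 252, 21, 17, 281), array([404.5, 260.2]))]
(282, 263) [[ 0.459 -0.097  0.076]]
(315, 220) [[0.549 0.086 0.065]]
(319, 203) [[0.564 0.165 0.065]]
(314, 218) [[0.547 0.095 0.065]]
(316, 324) [[ 0.536 -0.295  0.076]]
```

```bash
python3 - <<'E'
from h import *
for n,pts in(("side",[(228,138),(262,148),(284,128)]),("scene",[(578,245)])):
    for uv in pts: print(n,uv,onplane(cam(n),uv,0).round(3))
for uv,z in [((223,75),.2),((223,75),.25),((261,90),.2),((261,90),.15)]: print(uv,z,onplane(cam("side"),uv,z).round(3))
print([blobs(mask(cv2.imread(f"pics/{n}0.png")[:,:,::-1],'yellow')) for n in("scene",)][0][-3:])
E
```

```text
side (228, 138) [[0.246 0.665 0.   ]]
side (262, 148) [[0.376 0.589 0.   ]]
side (284, 128) [[0.455 0.736 0.   ]]
scene (578, 245) [[0.38  0.593 0.   ]]
(223, 75) 0.2 [[0.24 0.77 0.2 ]]
(223, 75) 0.25 [[0.258 0.652 0.25 ]]
(261, 90) 0.2 [[0.384 0.64  0.2  ]]
(261, 90) 0.15 [[0.376 0.75  0.15 ]]
[((199, 222, 22, 12, 218), array([209.5, 227.4])), ((204, 247, 13, 5, 62), array([210.1, 249. ]))]
```

Request:
{"name": "servo_tool", "arguments": {
  "motion": [
    [-0.05, 0, 0, 0, -1],
    [-0.08, -0.015, -0.035, 0, -1],
    [-0.08, -0.04, -0.08, 0, -1],
    [-0.08, -0.07, -0.12, 0, -1],
    [-0.08, -0.1, -0.16, 0, -1],
    [-0.08, -0.135, -0.19, 0, -1],
    [-0.08, -0.17, -0.22, 0, -1],
    [-0.08, -0.21, -0.25, 0, -1]
  ]
}}

```text
clock: 0.95
tcp_pos: [0.3481, 0.32, 0.4843]
orientation: [-0.937, 1.361, 0.936]
contact_force: [0.9, 1.0, 0.1]
grip_width: 0.0857
```

Request:
{"name": "servo_tool", "arguments": {
  "motion": [
    [0, -0.05, 0, 0, -1],
    [0, -0.1, -0.0, 0, -1],
    [0.02, -0.14, -0.02, 0, -1],
    [0.05, -0.18, -0.04, 0, -1],
    [0.08, -0.21, -0.06, 0, -1],
    [0.08, -0.25, -0.08, 0, -1],
    [0.08, -0.28, -0.1, 0, -1],
    [0.08, -0.28, -0.11, 0, -1]
  ]
}}

```text
clock: 1.75
tcp_pos: [0.5727, 0.1128, 0.404]
orientation: [-0.935, 1.364, 0.929]
contact_force: [-1.5, -0.2, -0.3]
grip_width: 0.0854
```

Request:
{"name": "servo_tool", "arguments": {
  "motion": [
    [0, 0, 0, 0, -1],
    [0, 0, 0, 0, -1]
  ]
}}

```text
clock: 1.95
tcp_pos: [0.5724, 0.1131, 0.4039]
orientation: [-0.934, 1.364, 0.929]
contact_force: [-0.4, 0.3, -1.0]
grip_width: 0.0853
```

```bash
python3 - <<'E'
from h import *
o=get_obs();print(o['tcp_pos'],R.from_rotvec(o['orientation']).as_matrix().round(3),o['contact_force'])
f=grab_frame("wrist");cv2.imwrite("pics/w1.png",f[:,:,::-1]);np.savez("w1.npz",**o)
for c in('blue','orange'): 
    for b in blobs(mask(f,c),40): print(c,b,onplane(cam("wrist",o),b[1],.065).round(3))
E
```

```text
[0.57235551 0.11305075 0.40390986] [[ 0.    -0.932  0.363]
 [-0.003  0.363  0.932]
 [-1.    -0.001 -0.003]] [-0.44692676  0.28193394 -1.01536212]
blue ((208, 87, 192, 50, 4598), array([304.4, 111.7])) [[0.486 0.139 0.065]]
blue ((9, 157, 61, 45, 2341), array([ 38.8, 178.8])) [[ 0.454 -0.097  0.065]]
blue ((278, 164, 66, 11, 138), array([310. , 169.1])) [[0.532 0.126 0.065]]
blue ((353, 164, 20, 7, 112), array([363.6, 167.6])) [[0.547 0.17  0.065]]
blue ((253, 178, 18, 9, 100), array([261.6, 181.8])) [[0.526 0.083 0.065]]
blue ((286, 212, 64, 10, 130), array([316.2, 216.9])) [[0.573 0.116 0.065]]
blue ((57, 426, 59, 54, 1832), array([ 88.4, 456.3])) [[ 0.732 -0.212  0.065]]
orange ((283, 168, 62, 44, 2164), array([314.1, 189.6])) [[0.549 0.123 0.065]]
orange ((355, 172, 29, 29, 573), array([371.3, 184.5])) [[0.563 0.171 0.065]]
orange ((244, 187, 26, 29, 579), array([256.9, 201.2])) [[0.541 0.072 0.065]]
```

View pics/w1.png

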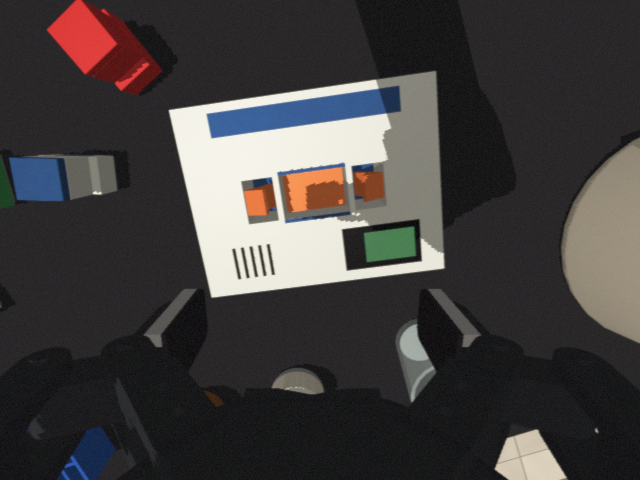

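The wrist view has the whole module: top corners at about (169,109), (436,71), (445,268), (211,298), and the orange cradle at (314,190) between the claws at (257,201) and (371,185). Fresh is at (40,178).

Request:
{"name": "servo_tool", "arguments": {
  "motion": [
    [0, 0, -0.05, 0, -1],
    [0, 0.01, -0.1, 0, -1],
    [0, 0.02, -0.15, 0, -1],
    [0, 0.03, -0.2, 0, -1],
    [0, 0.03, -0.233, 0, -1],
    [0, 0.03, -0.233, 0, -1],
    [0, 0.03, -0.233, 0, -1]
  ]
}}

```text
clock: 2.7
tcp_pos: [0.4601, -0.0916, 0.405]
orientation: [-0.935, 1.361, 0.931]
contact_force: [0.0, 0.3, 0.7]
grip_width: 0.0855
```

```bash
python3 - <<'E'
from h import *
o=get_obs();print(o['tcp_pos'],o['contact_force'])
f=grab_frame("wrist");cv2.imwrite("pics/w2.png",f[:,:,::-1]);np.savez("w2.npz",**o)
m=mask(f,'blue');
for b in blobs(m,40): print('blue',b,onplane(cam("wrist",o),b[1],.076).round(4))
# module
o=np.load("w1.npz");c=cam("wrist",o);f=cv2.imread("pics/w1.png")
h=cv2.cvtColor(f,cv2.COLOR_BGR2HSV);m=cv2.inRange(h,(0,0,80),(179,70,255))
m=cv2.morphologyEx(m,cv2.MORPH_CLOSE,np.ones((45,45)))
cs=[x for x in cv2.findContours(m,cv2.RETR_EXTERNAL,cv2.CHAIN_APPROX_NONE)[0] if cv2.pointPolygonTest(x,(314,190),False)>0]
x=cs[0];ap=cv2.approxPolyDP(cv2.convexHull(x),12,True)[:,0];print(ap.tolist())
P=onplane(c,ap,.065)[:,:2];print(P.round(4).tolist(),np.linalg.norm(P-np.roll(P,-1,0),axis=1).round(4))
E
```

```text
[ 0.46009204 -0.09156581  0.40495136] [0.03582557 0.31241279 0.72448853]
blue ((481, 131, 159, 43, 3525), array([560.2, 152.2])) [[0.4804 0.1199 0.076 ]]
blue ((421, 146, 10, 143, 359), array([425.3, 214.4])) [[0.4907 0.0014 0.076 ]]
blue ((288, 193, 46, 43, 1857), array([310.8, 214.1])) [[ 0.4549 -0.0907  0.076 ]]
blue ((539, 199, 66, 11, 135), array([574., 204.])) [[0.5278 0.1228 0.076 ]]
blue ((537, 245, 64, 10, 142), array([568.8, 249.5])) [[0.5671 0.1112 0.076 ]]
[[435, 71], [479, 334], [412, 401], [145, 335], [169, 109]]
[[0.4955, 0.2483], [0.7398, 0.2229], [0.7908, 0.1389], [0.6226, -0.0833], [0.4438, 0.0353]] [0.2455 0.0983 0.2787 0.2146 0.2191]
```

View pics/w2.png

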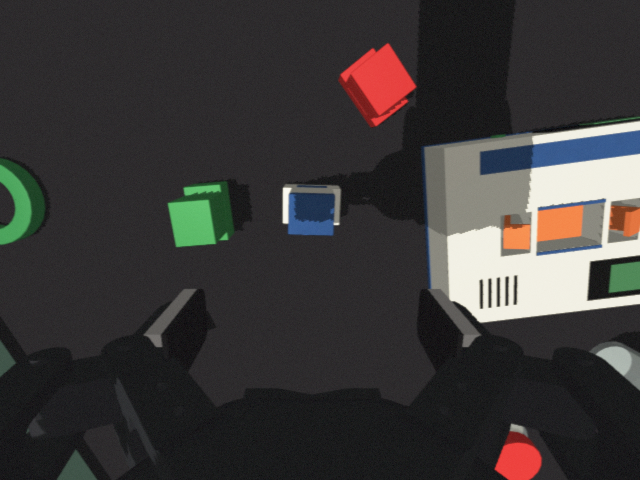

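The second wrist view has fresh at (311,214), with its shoulders to left and right at x = 283 and 340. Its long axis therefore lies along the tool's z, and the jaws need a quarter turn. Now I'll fit the cap and the module edges.

```bash
python3 - <<'E'
from h import *
def ang(v): return np.degrees(np.arctan2(v[1],v[0])).round(2)
o=np.load("w2.npz");c=cam("wrist",o);f=cv2.imread("pics/w2.png")[:,:,::-1]
M=R.from_rotvec(o['orientation']).as_matrix();print("tool y ang",ang(M[:,1]),"z",ang(M[:,2]))
m=mask(f,'blue');m[:180]=0;m[250:]=0;m[:,:270]=0;m[:,350:]=0
m=cv2.morphologyEx(m,cv2.MORPH_CLOSE,np.ones((9,9)))
pts=max(cv2.findContours(m,0,cv2.CHAIN_APPROX_NONE)[0],key=cv2.contourArea)[:,0]
P=onplane(c,pts,.076)[:,:2];r=cv2.minAreaRect((P*1000).astype(np.float32));b=cv2.boxPoints(r);print("cap",r,"long/short edges",[(ang(b[i+1]-b[i]),np.linalg.norm(b[i+1]-b[i]).round(1)) for i in(0,1)])
for nm,cor in(("w1",[(169,109),(436,71),(445,268),(211,298)]),):
    o=np.load("w1.npz");c1=cam("wrist",o);g=cv2.imread("pics/w1.png",0)
    q=cv2.cornerSubPix(g,np.array(cor,np.float32).reshape(-1,1,2),(6,6),(-1,-1),(3,30,.01))[:,0];print(q.tolist())
    P=onplane(c1,q,.065)[:,:2];print(P.round(4).tolist(),np.linalg.norm(P-np.roll(P,-1,0),axis=1).round(4),P.mean(0).round(4),[ang(np.roll(P,-1,0)[i]-P[i]) for i in range(4)])
for nm,boxes in(("w1",[(278,164,66,11),(286,212,64,10)]),("w2",[(539,199,66,11),(537,245,64,10)])):
    o=np.load(nm+".npz");c=cam("wrist",o);m=mask(cv2.imread(f"pics/{nm}.png")[:,:,::-1],'blue')
    for x,y,w,h in boxes:
        yy,xx=np.nonzero(m[y:y+h,x:x+w]);P=onplane(c,np.c_[xx+x,yy+y],.065)[:,:2].astype(np.float32)
        l=cv2.fitLine(P,2,0,.01,.01).ravel();t=(P-l[2:])@l[:2];E=[l[2:]+k*l[:2] for k in(t.min(),t.max())]
        print(nm,"rim mid",np.mean(E,0).round(4),"len",np.ptp(t).round(4),"ang",ang(l[:2]))
E
```

```text
tool y ang 158.87 z 68.87
cap ((452.2710876464844, -89.99407958984375), (39.428531646728516, 42.866119384765625), 68.91898345947266) long/short edges [(np.float32(-21.08), np.float32(42.9)), (np.float32(68.92), np.float32(39.4))]
[[168.19644165039062, 109.58688354492188], [435.62359619140625, 70.35337829589844], [443.92608642578125, 267.9288024902344], [211.1299285888672, 297.22686767578125]]
[[0.444, 0.0345], [0.4953, 0.2489], [0.6609, 0.2095], [0.6095, -0.0052]] [0.2204 0.1702 0.2207 0.1703] [0.5524 0.1219] [np.float64(76.54), np.float64(-13.38), np.float64(-103.45), np.float64(166.53)]
w1 rim mid [0.5316 0.1266] len 0.0567 ang 76.54
w1 rim mid [0.573  0.1172] len 0.0568 ang 76.35
w2 rim mid [0.532  0.1276] len 0.0569 ang 76.11
w2 rim mid [0.5732 0.1175] len 0.057 ang 76.59
```

Request:
{"name": "servo_tool", "arguments": {
  "motion": [
    [0, 0.004, -0.001, 8.5, -1],
    [0, 0.004, -0.001, 17, -1],
    [0, 0.004, -0.001, 25.5, -1],
    [0, 0.004, -0.001, 34, -1],
    [0, 0.004, -0.001, 42.5, -1],
    [0, 0.004, -0.001, 51, -1],
    [0, 0.004, -0.001, 59.5, -1],
    [0, 0.004, -0.001, 68, -1]
  ]
}}

```text
clock: 3.55
tcp_pos: [0.4574, -0.0878, 0.4048]
orientation: [-0.014, 1.57, 0.01]
contact_force: [0.4, -0.2, -0.6]
grip_width: 0.085
```

Request:
{"name": "servo_tool", "arguments": {
  "motion": [
    [0.02, 0, 0, 8, -1],
    [0.04, 0, 0, 16, -1],
    [0.06, 0, 0, 22, -1],
    [0.06, 0, 0, 22, -1],
    [0.06, 0, 0, 22, -1]
  ]
}}

```text
clock: 4.05
tcp_pos: [0.4582, -0.0866, 0.3449]
orientation: [0.283, 1.551, -0.287]
contact_force: [-1.2, -0.0, -0.6]
grip_width: 0.0855
```

```bash
python3 - <<'E'
from h import *
def ang(v): return np.degrees(np.arctan2(v[1],v[0])).round(2)
o=get_obs();print(o['tcp_pos'],o['contact_force'],o['joints'].round(2))
f=grab_frame("wrist");cv2.imwrite("pics/w3.png",f[:,:,::-1]);np.savez("w3.npz",**o)
M=R.from_rotvec(o['orientation']).as_matrix();print(M.round(3),"tool y ang",ang(M[:,1]),"z",ang(M[:,2]))
for b in blobs(mask(f,'blue'),40): print('blue',b,onplane(cam("wrist",o),b[1],.076).round(4))
m=mask(f,'blue');l=cv2.connectedComponentsWithStats(m);P0=np.array([.4555,-.0912])
i=min(range(1,l[0]),key=lambda i:np.linalg.norm(onplane(cam("wrist",o),l[3][i],.076)[0,:2]-P0)+(l[2][i][4]<500))
pts=max(cv2.findContours((l[1]==i).astype(np.uint8),0,cv2.CHAIN_APPROX_NONE)[0],key=cv2.contourArea)[:,0]
P=onplane(cam("wrist",o),pts,.076)[:,:2];r=cv2.minAreaRect((P*1000).astype(np.float32));print(r,cv2.boxPoints(r).round(1).tolist())
E
```

```text
[ 0.45821473 -0.08655052  0.34489447] [-1.16883131 -0.04919769 -0.61983853] [-0.49  0.23  0.63  2.13 -0.18  0.83 -0.11]
[[ 0.001  0.355  0.935]
 [-0.002  0.935 -0.355]
 [-1.    -0.002  0.001]] tool y ang 69.19 z -20.81
blue ((225, 0, 33, 20, 546), array([241. ,   8.5])) [[0.4691 0.0612 0.076 ]]
blue ((241, 58, 215, 31, 509), array([350.6,  73.1])) [[0.5186 0.0045 0.076 ]]
blue ((285, 216, 53, 57, 2852), array([310.5, 243.9])) [[ 0.4559 -0.0903  0.076 ]]
blue ((598, 270, 42, 121, 3671), array([622.3, 323.5])) [[ 0.6531 -0.232   0.076 ]]
((455.6745300292969, -90.77691650390625), (40.85993194580078, 36.13701248168945), 67.20841217041016) [[431.1000061035156, -102.5999984741211], [464.3999938964844, -116.5999984741211], [480.20001220703125, -78.9000015258789], [446.8999938964844, -64.9000015258789]]
```

View pics/w3.png

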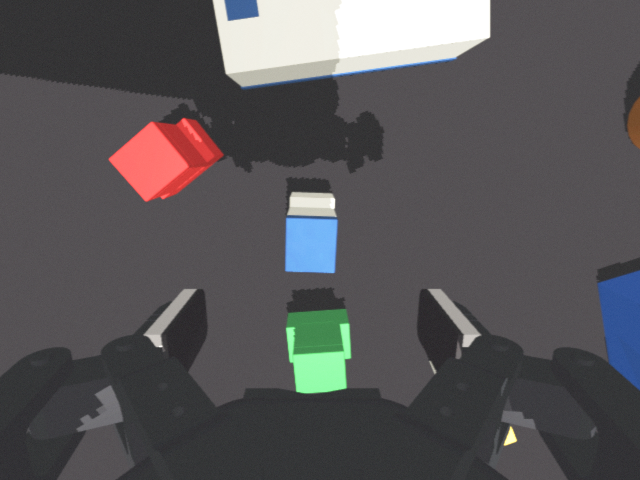

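Cap centre is confirmed at (0.4557, -0.091), and its 36.1 x 40.9 mm size fits. I'll descend and grip it.

Request:
{"name": "servo_tool", "arguments": {
  "motion": [
    [0.02, -0.005, -0.001, 0, -1],
    [0.06, -0.005, -0.001, 0, -1],
    [0.095, -0.005, -0.001, 0, -1],
    [0.115, -0.005, -0.001, 0, -1],
    [0.128, -0.005, -0.001, 0, -1],
    [0.128, -0.005, -0.001, 0, -1],
    [0.128, -0.005, -0.001, 0, -1]
  ]
}}

```text
clock: 4.8
tcp_pos: [0.4566, -0.0916, 0.2183]
orientation: [0.284, 1.548, -0.286]
contact_force: [0.4, -0.4, -0.3]
grip_width: 0.0853
```

Request:
{"name": "servo_tool", "arguments": {
  "motion": [
    [0, 0, 0, 0, 0],
    [0, 0, 0, 0, 0.3],
    [0, 0, 0, 0, 1],
    [0, 0, 0, 0, 1],
    [0, 0, 0, 0, 1],
    [0, 0, 0, 0, 1],
    [0, 0, 0, 0, 1],
    [0, 0, 0, 0, 1]
  ],
  "force": 30
}}

```text
clock: 5.6
tcp_pos: [0.4568, -0.0916, 0.2188]
orientation: [0.284, 1.547, -0.286]
contact_force: [-1.0, 0.2, 6.8]
grip_width: 0.0358
```

Request:
{"name": "servo_tool", "arguments": {
  "motion": [
    [-0.01, 0, 0, 0, 1],
    [-0.04, 0, 0, 0, 1],
    [-0.08, 0, 0, 0, 1],
    [-0.12, 0, 0, 0, 1],
    [-0.12, 0, 0, 0, 1],
    [-0.12, 0, 0, 0, 1]
  ]
}}

```text
clock: 6.2
tcp_pos: [0.4562, -0.0912, 0.3395]
orientation: [0.285, 1.546, -0.284]
contact_force: [-0.0, -1.3, -1.8]
grip_width: 0.0358
```

```bash
python3 - <<'E'
from h import *
def ang(v): return np.degrees(np.arctan2(v[1],v[0])).round(2)
o=get_obs();np.savez("w4.npz",**o)
M=R.from_rotvec(o['orientation']).as_matrix();print(o['tcp_pos'],o['contact_force'],o['grip_width'],"tool x",M[:,0].round(4),"z ang",ang(M[:,2]))
f=grab_frame("wrist");cv2.imwrite("pics/w4.png",f[:,:,::-1])
fs=grab_frame("scene");cv2.imwrite("pics/s4.png",cv2.resize(fs[120:300,220:460],None,fx=3,fy=3)[:,:,::-1])
d=np.array([.5525,.122,0])-o['tcp_pos'];d[2]=0;print("to well in tool axes",(M.T@d).round(4))
E
```

```text
[ 0.45618334 -0.0912371   0.3394884 ] [-0.01468128 -1.25720056 -1.75570593] 0.035833281244705216 tool x [ 6.1e-03 -7.0e-04 -1.0e+00] z ang -20.8
to well in tool axes [0.0004 0.2335 0.0143]
```

View pics/w4.png

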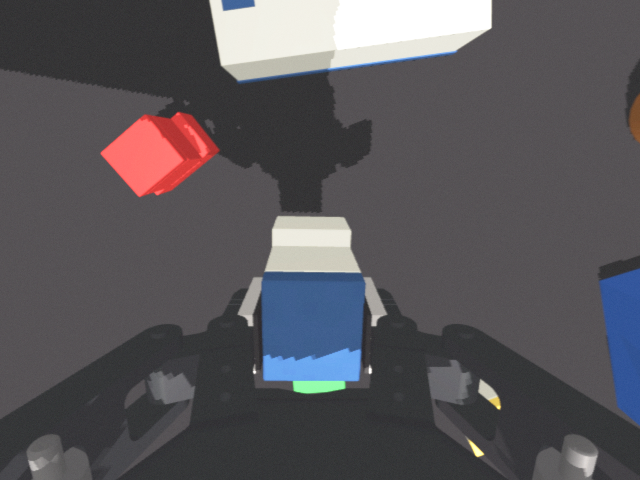

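```bash
python3 - <<'E'
from h import *
o=np.load("w4.npz");c=cam("wrist",o);M=R.from_rotvec(o['orientation']).as_matrix()
f=cv2.imread("pics/w4.png")[:,:,::-1];m=mask(f,'blue');m[:255]=0;m[395:]=0;m[:,:245]=0;m[:,375:]=0
m=cv2.morphologyEx(m,cv2.MORPH_CLOSE,np.ones((7,7)))
p=max(cv2.findContours(m,0,cv2.CHAIN_APPROX_NONE)[0],key=cv2.contourArea)
q=cv2.approxPolyDP(p,8,True)[:,0];print(q.tolist())
z=.076+o['tcp_pos'][2]-.2188
T=(onplane(c,q,z)-o['tcp_pos'])@M;print((T*1000).round(1).tolist())
A=(onplane(c,p[:,0],z)-o['tcp_pos'])@M*1000;print(cv2.minAreaRect(A[:,1:].astype(np.float32)))
E
```

```text
[[266, 272], [264, 380], [358, 380], [361, 275]]
[[142.7, 22.8, -16.1], [142.7, -19.6, -18.2], [142.9, -19.8, 16.6], [142.9, 21.6, 16.2]]
((1.4105777740478516, -0.5200595855712891), (42.476139068603516, 36.00109100341797), 0.597483217716217)
```

Request:
{"name": "servo_tool", "arguments": {
  "motion": [
    [0, 0.03, 0.002, -2, 1],
    [0, 0.08, 0.005, -4, 1],
    [0, 0.13, 0.008, -6, 1],
    [0, 0.18, 0.011, -7.3, 1],
    [0, 0.215, 0.013, -7.3, 1],
    [0, 0.233, 0.014, -7.3, 1],
    [0, 0.233, 0.014, -7.3, 1],
    [0, 0.233, 0.014, -7.3, 1]
  ]
}}

```text
clock: 7.1
tcp_pos: [0.5508, 0.1202, 0.3366]
orientation: [0.183, 1.563, -0.189]
contact_force: [0.0, -0.4, -2.7]
grip_width: 0.0357
```

```bash
cat > st.py <<'E'
from h import *
def ang(v): return np.degrees(np.arctan2(v[1],v[0])).round(2)
o=get_obs();M=R.from_rotvec(o['orientation']).as_matrix()
print(o['clock'],o['tcp_pos'],o['contact_force'].round(2),o['grip_width'].round(4),"tool x",M[:,0].round(4),"z ang",ang(M[:,2]))
t=np.array([.5525,.122,o['tcp_pos'][2]-.2188+.03])   # well centre, at low-body height
rel=M.T@(t-o['tcp_pos']);print("cart low-body must go by dy,dz:",(rel[1:]-[.0006,0]).round(4))
E
python3 st.py
```

```text
Traceback (most recent call last):
  File "st.py", line 4, in <module>
    print(o['clock'],o['tcp_pos'],o['contact_force'].round(2),o['grip_width'].round(4),"tool x",M[:,0].round(4),"z ang",ang(M[:,2]))
                                                              ^^^^^^^^^^^^^^^^^^^^^
AttributeError: 'float' object has no attribute 'round'
```

```bash
sed -i "s/o\['grip_width'\].round(4)/round(o['grip_width'],4)/" st.py; python3 st.py
```

```text
7.1 [0.55080495 0.12017403 0.3365776 ] [ 0.04 -0.42 -2.71] 0.0357 tool x [-4.0e-04 -3.6e-03 -1.0e+00] z ang -13.59
cart low-body must go by dy,dz: [0.0022 0.0011]
```

Request:
{"name": "servo_tool", "arguments": {
  "motion": [
    [0, 0.002, 0.001, 0, 1],
    [0.015, 0.002, 0.001, 0, 1],
    [0.03, 0.002, 0.001, 0, 1],
    [0.042, 0.002, 0.001, 0, 1],
    [0.042, 0.002, 0.001, 0, 1],
    [0.042, 0.002, 0.001, 0, 1]
  ]
}}

```text
clock: 7.7
tcp_pos: [0.5521, 0.1216, 0.294]
orientation: [0.183, 1.564, -0.19]
contact_force: [0.9, -0.8, -1.2]
grip_width: 0.0355
```

```bash
python3 st.py; python3 - <<'E'
from h import *
f=grab_frame("wrist");g=grab_frame("scene")
cv2.imwrite("pics/c5.png",np.hstack([f[150:450,150:470],cv2.resize(g[170:300,320:460],(320,300),interpolation=2)])[:,:,::-1])
E
```

```text
7.7 [0.5521223  0.12155813 0.29400502] [ 0.9  -0.8  -1.24] 0.0355 tool x [-0.0015 -0.0041 -1.    ] z ang -13.6
cart low-body must go by dy,dz: [0.0007 0.0003]
```

View pics/c5.png

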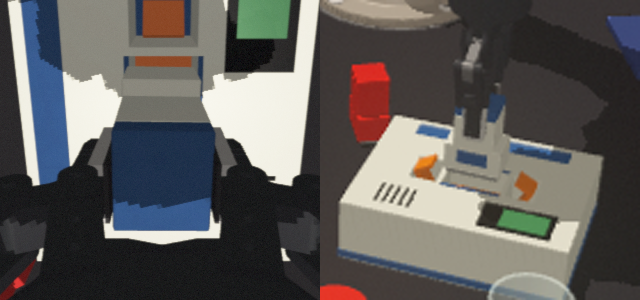

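The crop shows the cartridge centred between the claws with its body edges between the well's blue rims. I'll lower it in small steps.

Request:
{"name": "servo_tool", "arguments": {
  "motion": [
    [0, 0.001, 0, 0, 1],
    [0.004, 0.001, 0, 0, 1],
    [0.008, 0.001, 0, 0, 1],
    [0.01, 0.001, 0, 0, 1],
    [0.012, 0.001, 0, 0, 1],
    [0.013, 0.001, 0, 0, 1]
  ]
}}

```text
clock: 8.4
tcp_pos: [0.5527, 0.1226, 0.2816]
orientation: [0.184, 1.562, -0.189]
contact_force: [-0.2, -1.4, -1.9]
grip_width: 0.0356
```

Request:
{"name": "servo_tool", "arguments": {
  "motion": [
    [0.001, 0, 0, 0, 1],
    [0.002, 0, 0, 0, 1],
    [0.003, 0, 0, 0, 1],
    [0.004, 0, 0, 0, 1]
  ]
}}

```text
clock: 8.8
tcp_pos: [0.5528, 0.1227, 0.2777]
orientation: [0.184, 1.562, -0.189]
contact_force: [-0.4, 0.9, -1.4]
grip_width: 0.0357
```

```bash
python3 st.py
```

```text
8.8 [0.55281169 0.12266063 0.27771858] [-0.36  0.91 -1.44] 0.0357 tool x [ 3.0e-04 -3.3e-03 -1.0e+00] z ang -13.59
cart low-body must go by dy,dz: [-0.0007 -0.0004]
```

Request:
{"name": "servo_tool", "arguments": {
  "motion": [
    [0.001, -0.0005, 0, 0, 1],
    [0.002, -0.0005, 0, 0, 1],
    [0.003, -0.0005, 0, 0, 1],
    [0.004, -0.0005, 0, 0, 1]
  ]
}}

```text
clock: 9.2
tcp_pos: [0.5528, 0.1221, 0.2737]
orientation: [0.184, 1.562, -0.189]
contact_force: [1.3, -1.1, -1.6]
grip_width: 0.0359
```

Request:
{"name": "servo_tool", "arguments": {
  "motion": [
    [0.001, 0, 0, 0, 1],
    [0.002, 0, 0, 0, 1],
    [0.002, 0, 0, 0, 1]
  ]
}}

```text
clock: 9.5
tcp_pos: [0.5528, 0.1221, 0.2716]
orientation: [0.184, 1.562, -0.189]
contact_force: [0.2, -0.2, -1.8]
grip_width: 0.0356
```

Request:
{"name": "servo_tool", "arguments": {
  "motion": [
    [0.001, 0, 0, 0, 1],
    [0.002, 0, 0, 0, 1],
    [0.002, 0, 0, 0, 1]
  ]
}}

```text
clock: 9.8
tcp_pos: [0.5528, 0.1221, 0.2694]
orientation: [0.184, 1.562, -0.189]
contact_force: [0.3, -0.8, -0.7]
grip_width: 0.0359
```

Request:
{"name": "servo_tool", "arguments": {
  "motion": [
    [0.001, 0, 0, 0, 1],
    [0.002, 0, 0, 0, 1],
    [0.002, 0, 0, 0, 1]
  ]
}}

```text
clock: 10.1
tcp_pos: [0.5528, 0.122, 0.2673]
orientation: [0.183, 1.562, -0.189]
contact_force: [1.0, 0.1, -2.0]
grip_width: 0.036
```

Request:
{"name": "servo_tool", "arguments": {
  "motion": [
    [0.001, 0, 0, 0, 1],
    [0.002, 0, 0, 0, 1],
    [0.002, 0, 0, 0, 1]
  ]
}}

```text
clock: 10.4
tcp_pos: [0.5528, 0.1221, 0.2652]
orientation: [0.183, 1.562, -0.189]
contact_force: [0.7, 0.2, -2.0]
grip_width: 0.0359
```

Request:
{"name": "servo_tool", "arguments": {
  "motion": [
    [0.001, 0, 0, 0, 1],
    [0.0015, 0, 0, 0, 1],
    [0.0015, 0, 0, 0, 1]
  ]
}}

```text
clock: 10.7
tcp_pos: [0.5528, 0.1221, 0.2636]
orientation: [0.183, 1.562, -0.189]
contact_force: [0.3, -0.9, -1.4]
grip_width: 0.0354
```

Request:
{"name": "servo_tool", "arguments": {
  "motion": [
    [0.001, 0, 0, 0, 1],
    [0.0015, 0, 0, 0, 1],
    [0.0015, 0, 0, 0, 1]
  ]
}}

```text
clock: 11.0
tcp_pos: [0.5528, 0.122, 0.262]
orientation: [0.183, 1.562, -0.189]
contact_force: [1.2, -0.7, -2.4]
grip_width: 0.0354
```

Request:
{"name": "servo_tool", "arguments": {
  "motion": [
    [0.001, 0, 0, 0, 1],
    [0.0015, 0, 0, 0, 1],
    [0.0015, 0, 0, 0, 1]
  ]
}}

```text
clock: 11.3
tcp_pos: [0.5528, 0.122, 0.2604]
orientation: [0.183, 1.562, -0.189]
contact_force: [0.8, -0.2, -3.2]
grip_width: 0.0358
```

Request:
{"name": "servo_tool", "arguments": {
  "motion": [
    [0.001, 0, 0, 0, 1],
    [0.001, 0, 0, 0, 1]
  ]
}}

```text
clock: 11.5
tcp_pos: [0.5529, 0.122, 0.2596]
orientation: [0.183, 1.562, -0.189]
contact_force: [0.1, 0.0, 1.2]
grip_width: 0.0357
```

Request:
{"name": "servo_tool", "arguments": {
  "motion": [
    [0.001, 0, 0, 0, 1],
    [0.001, 0, 0, 0, 1]
  ]
}}

```text
clock: 11.7
tcp_pos: [0.5529, 0.1219, 0.2588]
orientation: [0.184, 1.562, -0.189]
contact_force: [-0.8, -0.9, 3.8]
grip_width: 0.0359
```

Request:
{"name": "servo_tool", "arguments": {
  "motion": [
    [0.001, 0, 0, 0, 1],
    [0.001, 0, 0, 0, 1]
  ]
}}

```text
clock: 11.9
tcp_pos: [0.553, 0.1219, 0.2582]
orientation: [0.184, 1.562, -0.189]
contact_force: [-2.0, -1.0, 7.0]
grip_width: 0.0358
```

Request:
{"name": "servo_tool", "arguments": {
  "motion": [
    [-0.001, 0, 0, 0, 1],
    [-0.0015, 0, 0, 0, 1],
    [-0.0015, 0, 0, 0, 1]
  ]
}}

```text
clock: 12.2
tcp_pos: [0.5529, 0.1219, 0.2594]
orientation: [0.184, 1.562, -0.189]
contact_force: [0.1, -0.6, -0.7]
grip_width: 0.0357
```

```bash
python3 st.py; python3 - <<'E'
from h import *
f=grab_frame("wrist");g=grab_frame("scene")
cv2.imwrite("pics/c6.png",np.hstack([f[150:450,150:470],cv2.resize(g[190:290,330:440],(330,300),interpolation=2)])[:,:,::-1])
E
```

```text
12.2 [0.55287298 0.12192046 0.25939409] [ 0.14 -0.58 -0.68] 0.0357 tool x [ 4.0e-04 -3.4e-03 -1.0e+00] z ang -13.61
cart low-body must go by dy,dz: [-0.     -0.0006]
```

View pics/c6.png

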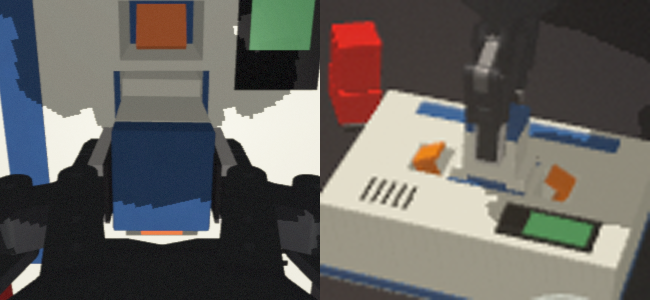

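Fresh now stands in the well, 25 mm below the rim, with the claws still open. Contact came at TCP z ≈ 0.260, and I have backed off to about 1 N. Releasing now.

Request:
{"name": "servo_tool", "arguments": {
  "motion": [
    [0, 0, 0, 0, 0.3],
    [0, 0, 0, 0, 0],
    [0, 0, 0, 0, -0.3],
    [0, 0, 0, 0, -0.6],
    [0, 0, 0, 0, -1],
    [0, 0, 0, 0, -1],
    [0, 0, 0, 0, -1]
  ]
}}

```text
clock: 13.0
tcp_pos: [0.5529, 0.122, 0.2594]
orientation: [0.184, 1.562, -0.189]
contact_force: [-0.9, -1.1, -0.3]
grip_width: 0.0855
```

Request:
{"name": "servo_tool", "arguments": {
  "motion": [
    [-0.02, 0, 0, 0, -1],
    [-0.06, 0, 0, 0, -1],
    [-0.08, 0, 0, 0, -1],
    [-0.08, 0, 0, 0, -1],
    [-0.08, 0, 0, 0, -1],
    [-0.08, 0, 0, 0, -1]
  ]
}}

```text
clock: 13.6
tcp_pos: [0.5523, 0.1223, 0.3383]
orientation: [0.183, 1.564, -0.19]
contact_force: [0.3, 0.4, -1.1]
grip_width: 0.0858
```

```bash
python3 st.py; python3 - <<'E'
from h import *
o=get_obs();f=grab_frame("wrist");g=grab_frame("scene");np.savez("w7.npz",**o)
cv2.imwrite("pics/w7.png",f[:,:,::-1]);cv2.imwrite("pics/s7.png",g[:,:,::-1])
cv2.imwrite("pics/c7.png",np.hstack([f[100:400,150:470],cv2.resize(g[190:290,330:440],(330,300),interpolation=2)])[:,:,::-1])
c=cam("wrist",o);M=R.from_rotvec(o['orientation']).as_matrix()
for b in blobs(mask(f,'blue'),300): print(b,onplane(c,b[1],.116).round(4))
E
```

```text
13.6 [0.55233473 0.12226777 0.33831092] [ 0.33  0.38 -1.13] 0.0858 tool x [-0.0014 -0.004  -1.    ] z ang -13.59
cart low-body must go by dy,dz: [-0.      0.0003]
((195, 120, 42, 216, 5696), array([216.5, 224.4])) [[0.5048 0.1545 0.116 ]]
((290, 148, 46, 32, 358), array([312.1, 161.3])) [[0.5648 0.1755 0.116 ]]
((281, 197, 64, 96, 4278), array([312.3, 256.2])) [[0.5525 0.1238 0.116 ]]
```

View pics/c7.png

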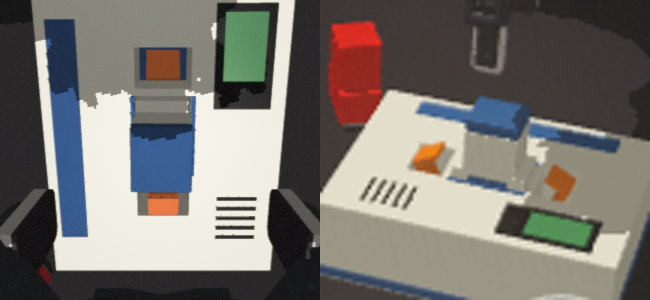

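Released. The cartridge stands upright with the claws open, so the cradle is up. I'll shut the fingers and approach the cap.

Request:
{"name": "servo_tool", "arguments": {
  "motion": [
    [0, 0, 0, 0, 0],
    [0, 0, 0, 0, 1],
    [0, 0, 0, 0, 1],
    [0, 0, 0, 0, 1],
    [0, 0, 0, 0, 1],
    [0, 0, 0, 0, 1],
    [0.015, 0.0005, 0.0005, 0, 1],
    [0.03, 0.0005, 0.0005, 0, 1]
  ]
}}

```text
clock: 14.5
tcp_pos: [0.553, 0.1226, 0.3072]
orientation: [0.183, 1.563, -0.189]
contact_force: [0.7, -0.1, 0.0]
grip_width: -0.0001
```

Request:
{"name": "servo_tool", "arguments": {
  "motion": [
    [0.003, 0, 0, 0, 1],
    [0.006, 0, 0, 0, 1],
    [0.006, 0, 0, 0, 1],
    [0.006, 0, 0, 0, 1]
  ]
}}

```text
clock: 14.9
tcp_pos: [0.5532, 0.1225, 0.3014]
orientation: [0.183, 1.563, -0.189]
contact_force: [0.7, -0.5, -0.0]
grip_width: 0.0001
```

Request:
{"name": "servo_tool", "arguments": {
  "motion": [
    [0.001, 0, 0, 0, 1],
    [0.002, 0, 0, 0, 1],
    [0.003, 0, 0, 0, 1],
    [0.003, 0, 0, 0, 1]
  ]
}}

```text
clock: 15.3
tcp_pos: [0.5531, 0.1226, 0.2984]
orientation: [0.183, 1.563, -0.189]
contact_force: [-0.1, 0.6, 0.2]
grip_width: 0.0005
```

Request:
{"name": "servo_tool", "arguments": {
  "motion": [
    [0.001, 0, 0, 0, 1],
    [0.002, 0, 0, 0, 1],
    [0.003, 0, 0, 0, 1],
    [0.003, 0, 0, 0, 1]
  ]
}}

```text
clock: 15.7
tcp_pos: [0.553, 0.1226, 0.2952]
orientation: [0.183, 1.563, -0.189]
contact_force: [0.6, 1.0, -0.2]
grip_width: -0.0004
```

Request:
{"name": "servo_tool", "arguments": {
  "motion": [
    [0.001, 0, 0, 0, 1],
    [0.002, 0, 0, 0, 1],
    [0.002, 0, 0, 0, 1]
  ]
}}

```text
clock: 16.0
tcp_pos: [0.553, 0.1225, 0.293]
orientation: [0.183, 1.564, -0.189]
contact_force: [0.6, -0.6, 0.0]
grip_width: -0.0
```

Request:
{"name": "servo_tool", "arguments": {
  "motion": [
    [0.001, 0, 0, 0, 1],
    [0.0015, 0, 0, 0, 1],
    [0.0015, 0, 0, 0, 1]
  ]
}}

```text
clock: 16.3
tcp_pos: [0.5529, 0.1226, 0.2914]
orientation: [0.183, 1.564, -0.189]
contact_force: [-0.2, 0.0, 0.1]
grip_width: 0.0
```

Request:
{"name": "servo_tool", "arguments": {
  "motion": [
    [0.001, 0, 0, 0, 1],
    [0.0015, 0, 0, 0, 1],
    [0.0015, 0, 0, 0, 1]
  ]
}}

```text
clock: 16.6
tcp_pos: [0.5529, 0.1225, 0.2899]
orientation: [0.183, 1.564, -0.189]
contact_force: [0.5, 0.2, -0.3]
grip_width: -0.0001
```

Request:
{"name": "servo_tool", "arguments": {
  "motion": [
    [0.001, 0, 0, 0, 1],
    [0.001, 0, 0, 0, 1]
  ]
}}

```text
clock: 16.8
tcp_pos: [0.5532, 0.1225, 0.2893]
orientation: [0.183, 1.563, -0.189]
contact_force: [-1.0, -0.4, 4.4]
grip_width: 0.0
```

Request:
{"name": "servo_tool", "arguments": {
  "motion": [
    [0.001, 0, 0, 0, 1],
    [0.001, 0, 0, 0, 1]
  ]
}}

```text
clock: 17.0
tcp_pos: [0.5535, 0.1225, 0.2889]
orientation: [0.184, 1.563, -0.189]
contact_force: [-1.8, -0.1, 6.9]
grip_width: 0.0004
```

Request:
{"name": "servo_tool", "arguments": {
  "motion": [
    [0.001, 0, 0, 0, 1],
    [0.001, 0, 0, 0, 1]
  ]
}}

```text
clock: 17.2
tcp_pos: [0.5537, 0.1224, 0.2887]
orientation: [0.184, 1.562, -0.189]
contact_force: [-2.0, -0.4, 7.9]
grip_width: -0.0002
```

Request:
{"name": "servo_tool", "arguments": {
  "motion": [
    [0.001, 0, -0.0005, 0, 1],
    [0.0013, 0, -0.0005, 0, 1],
    [0.0013, 0, -0.0005, 0, 1]
  ]
}}

```text
clock: 17.5
tcp_pos: [0.5536, 0.1224, 0.2883]
orientation: [0.185, 1.561, -0.188]
contact_force: [-1.7, -0.1, 9.5]
grip_width: -0.0
```

Request:
{"name": "servo_tool", "arguments": {
  "motion": [
    [0.001, 0, -0.0003, 0, 1],
    [0.0014, 0, -0.0003, 0, 1],
    [0.0014, 0, -0.0003, 0, 1]
  ]
}}

```text
clock: 17.8
tcp_pos: [0.5536, 0.1222, 0.2879]
orientation: [0.186, 1.56, -0.188]
contact_force: [-2.3, -0.4, 9.9]
grip_width: 0.0002
```

Request:
{"name": "servo_tool", "arguments": {
  "motion": [
    [0.001, 0, -0.0003, 0, 1],
    [0.0015, 0, -0.0003, 0, 1],
    [0.0015, 0, -0.0003, 0, 1]
  ]
}}

```text
clock: 18.1
tcp_pos: [0.5537, 0.1221, 0.2873]
orientation: [0.187, 1.56, -0.187]
contact_force: [-2.6, -0.7, 9.5]
grip_width: 0.0001
```

Request:
{"name": "servo_tool", "arguments": {
  "motion": [
    [0.001, 0, -0.0003, 0, 1],
    [0.0015, 0, -0.0003, 0, 1],
    [0.0015, 0, -0.0003, 0, 1]
  ]
}}

```text
clock: 18.4
tcp_pos: [0.5536, 0.122, 0.2866]
orientation: [0.187, 1.559, -0.187]
contact_force: [-2.5, 0.4, 8.4]
grip_width: 0.0001
```

Request:
{"name": "servo_tool", "arguments": {
  "motion": [
    [0.001, 0, -0.0003, 0, 1],
    [0.0015, 0, -0.0003, 0, 1],
    [0.0015, 0, -0.0003, 0, 1]
  ]
}}

```text
clock: 18.7
tcp_pos: [0.5534, 0.1219, 0.2857]
orientation: [0.188, 1.559, -0.187]
contact_force: [-1.8, -0.3, 5.8]
grip_width: 0.0001
```

Request:
{"name": "servo_tool", "arguments": {
  "motion": [
    [0.001, 0, -0.0003, 0, 1],
    [0.0015, 0, -0.0003, 0, 1],
    [0.0015, 0, -0.0003, 0, 1]
  ]
}}

```text
clock: 19.0
tcp_pos: [0.553, 0.1219, 0.2841]
orientation: [0.188, 1.559, -0.187]
contact_force: [0.0, -0.1, 0.5]
grip_width: 0.0001
```

Request:
{"name": "servo_tool", "arguments": {
  "motion": [
    [0.001, 0, -0.0003, 0, 1],
    [0.0015, 0, -0.0003, 0, 1],
    [0.0015, 0, -0.0003, 0, 1]
  ]
}}

```text
clock: 19.3
tcp_pos: [0.5527, 0.122, 0.2824]
orientation: [0.187, 1.559, -0.187]
contact_force: [0.4, 0.2, -0.0]
grip_width: -0.0
```

Request:
{"name": "servo_tool", "arguments": {
  "motion": [
    [0.0005, 0, 0, 0, 1],
    [0.001, 0, 0, 0, 1],
    [0.001, 0, 0, 0, 1]
  ]
}}

```text
clock: 19.6
tcp_pos: [0.5532, 0.122, 0.2822]
orientation: [0.188, 1.558, -0.187]
contact_force: [-2.1, -0.2, 8.0]
grip_width: -0.0003
```

```bash
python3 - <<'E'
from h import *
f=grab_frame("wrist");g=grab_frame("scene")
cv2.imwrite("pics/c8.png",np.hstack([f[100:400,150:470],cv2.resize(g[190:290,330:440],(330,300),interpolation=2)])[:,:,::-1])
E
```

```text
(no output)
```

View pics/c8.png

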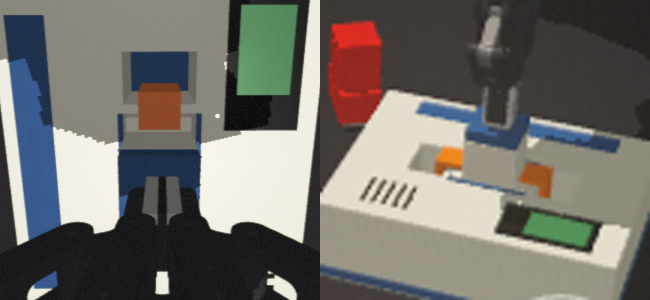

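The claws are folded over the shoulders. The hard stop came 7.5 mm below the first contact, at 8 N. I'll retreat and verify.

Request:
{"name": "servo_tool", "arguments": {
  "motion": [
    [-0.002, 0, 0, 0, 1],
    [-0.01, 0, 0, 0, 1],
    [-0.04, 0, 0, 0, 1],
    [-0.08, 0, 0, 0, 1],
    [-0.1, 0, 0, 0, 1],
    [-0.1, 0, 0, 0, 1],
    [-0.1, 0, 0, 0, 1],
    [-0.1, 0, 0, 0, 1]
  ]
}}

```text
clock: 20.5
tcp_pos: [0.5522, 0.122, 0.3812]
orientation: [0.187, 1.56, -0.187]
contact_force: [-0.2, -0.2, -0.3]
grip_width: -0.0001
```

```bash
python3 st.py; python3 - <<'E'
from h import *
o=get_obs();f=grab_frame("wrist");g=grab_frame("scene")
cv2.imwrite("pics/c9.png",np.hstack([f[100:400,150:470],cv2.resize(g[180:300,180:460],(480,206)) if 0 else cv2.resize(g[190:290,330:440],(330,300),interpolation=2)])[:,:,::-1])
a=cv2.imread("pics/scene0.png")[:,:,::-1]
print("spent",blobs(mask(a,'yellow'))[-2:],blobs(mask(g,'yellow'))[-2:])
E
```

```text
20.5 [0.55215184 0.12201702 0.38117   ] [-0.18 -0.19 -0.32] -0.0001 tool x [ 2.6e-03 -2.0e-04 -1.0e+00] z ang -13.68
cart low-body must go by dy,dz: [-0.0006 -0.0001]
spent [((199, 222, 22, 12, 218), array([209.5, 227.4])), ((204, 247, 13, 5, 62), array([210.1, 249. ]))] [((199, 222, 22, 12, 219), array([209.5, 227.4])), ((204, 247, 13, 5, 62), array([210.1, 249. ]))]
```

View pics/c9.png

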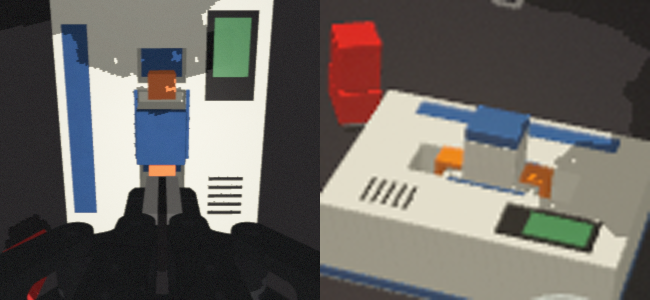

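With the arm clear, the claws stay folded over the shoulders, the cartridge is seated upright, and the spent cartridge hasn't moved.

```bash
python3 -c "
from bench import *
print(hand_in())"
```

```text
the job is handed in; nothing more can be done
None
```

The fresh cartridge is in the module with the cradle snapped down and holding. I handed the job in at about 20.6 s of the allowed 58 s.

- **Placing:** I lowered the cartridge upright into the well. It met the cradle about 25 mm below the rim, and I let go with the claws still open and the cradle up.
- **One slip:** While finding contact I went about 2 mm too far. The reading rose to 7 N, about 9 N of actual push once the cartridge's weight is counted. That is close to the cradle's 10 N peak, but it did not snap. I backed off to about 1 N before letting go.
- **Pressing:** I pressed on the cap with the fingers shut. The highest reading was 9.9 N, then the force fell to zero as the cradle snapped over. A final check push met the hard stop 7.5 mm below first contact, at 8 N. These forces were read at the end of each short move, so a brief peak in between would not show.
- **Last checks:** With the arm 10 cm clear, the claws stay folded over the cartridge's shoulders and it stands upright. The spent cartridge is at the same pixels as at the start. I did not measure the other objects again; the arm never came near them.
- **Unexpected:** I saw no separate carriage slack before the cradle took load. No check failed.

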